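# Find the heavy side of a star wheel and hold it down

### The arm

A 6-joint arm with a two-finger parallel gripper is mounted at the origin on the work surface. World frame = base frame: x ahead of the robot, y to its left, z up, the work surface at z = 0. Lengths are in m, angles in rad, forces in N, time in s.
With the tool pointing down it reaches from about 0.375 to 0.9 m from the base axis. Payload 3.1 kg.
Tool frame: the origin (TCP) lies on the centre line of the jaws, within the pads' length; the fingertips stand 25 mm ahead of it and the grasp point (between the pads) lies 6 mm ahead of it (manip.nose_length is the distance from the TCP to the fingertips, in m); z points along the fingers, y is the line along which they close (so a half turn about z gives the same grasp; the last joint's range is limited). The gripper opens to 85 mm and grips with 20 to 120 N. Pads are 22 mm wide; open, the fingers measure 114 mm over their backs; the gripper's body (76 mm by 85 mm) begins 54 mm behind the grasp point. The pads swing forward as they close: fully open they stand 13 mm farther back than shut.
Start: joints at [0.981, 0.527, 1.433, -0, 1.181, -0.178], TCP at [0.25, 0.573, 0.256] pointing down, gripper open.
Joint ranges: [-3.08, 3.08], [-0.75, 2.2], [0.22, 2.44], [-1.43, 4.57], [0, 2.65], [-2.85, 2.85]. Speed limits (rad/s): [2.79, 2.79, 3.14, 3.14, 3.14, 3.14].

### API

Orientations are given as a 3x3 rotation matrix whose columns are the frame's x, y, z axes.
In Python, from plant import manip, kin, optics, order, look_for, spot_point gives the robot as it stands. The module is installed in compiled form; this text tells all that it offers. Calls block until the motion is done:
- manip.move_pose(position, orientation): joint-space move of the TCP to a pose.
- manip.move_straight(position, orientation=None, feed=0.15, guard=None): straight line of the TCP; orientation=None keeps the orientation; feed is the mean speed in m/s. With guard (N) it stops when the force on the tool has changed by that much, and returns True; else False.
- manip.move_j(angles): joint-space move.
- manip.set_gripper(opening, grasp_force=None): opening from 0.0 (shut) to 1.0 (fully open); grasp_force is the grip in N (None keeps the last); returns when the fingers have stopped.
- manip.dwell(seconds).
- kin.ik(position, orientation): joint angles nearest the present ones, or None.
- optics.get_image(name): name is "side" or "top"; returns a dict with "pixels" (400x640x3 uint8, blue, green, red), "fovy" (degrees; the focal length in pixels is half the picture's height over the tangent of half this angle, whatever the lens; pixels are square), "cx", "cy" (the principal point, pixels), "cam_to_world" (4x4, takes a point from camera to world coordinates). Camera axes: x right, y up, looking along -z (the intrinsics and any distortion apply to the point x, -y, -z); pixel columns grow to the right and rows downward; lengths in m; the calibration is good to about 2 mm. A picture is of the moment at which its call begins. There is no depth.
A pose or a line that the arm cannot do raises manip.MotionError and nothing moves.
- order.close_job(): hands the job in; it is judged then, once.
Trained networks look in the newest picture that a camera, given by its name, has taken for a name from the list of things; names that differ only in an ending like _2 or _b are one class to them, and where a whole thing is asked for, a point or a joint stands for the part that bears it (a point fixed in the world has none). Each returns a list of dicts, best first, with "conf" (0 to 1); they miss things now and then, are a little off and sometimes report something else, mostly with a low value. They report only what shows in the picture. A call takes as long as a camera call. They do not tell look-alikes from the thing itself.
- look_for(camera, name): "pixel" ([row, column] in pixels, amid what is visible of it).
- spot_point(camera, name): "pixel" ([row, column] in pixels: a listed point, or the origin of a listed thing).
Readings, each from a call of its own:
- manip.read_t(): time.
- manip.read_qpos(): joint angles.
- manip.read_joint_velocities(): joint speeds.
- manip.read_joint_efforts(): joint torques, N m.
- manip.read_tool_pos(): TCP position.
- manip.read_eef_rot(): TCP orientation.
- manip.read_contact_force(): force on the tool from outside, world axes, zero at the start.
- manip.read_wrist_torque(): the same for the moment, N m.
- manip.read_finger_gap(): opening from 0.0 (shut) to 1.0 (fully open).
- manip.read_grasp_force(): force on a finger pad.
Only numpy, scipy, OpenCV 4.12 (cv2) and the standard library are available. Lean on these libraries where they do the work, as an engineer would, in place of code of your own. Each camera call takes 0.05 s, during which the arm holds its last target. There are 200 camera calls.

### The job

Lift the red locking link up and off its post on the balancing stand and lay it inside the grey tray. Then turn the freed white star wheel by hand, feel or watch where its hidden heavy side wants to go (the stiff bearing stops it short on either side), and finish still gripping the wheel, motionless, with its heavy side straight down. Leave the bottle, the spray can and the tape roll where they are.

Things in the scene. Friction and masses are not known exactly. Their poses are not given: they have to be found in the camera images.
- stand: Fixed balancing stand: grey base plate 130 (x) x 320 (y) x 12 mm, origin under its centre on the bench, z up. A white star wheel turns on a level axle along the stand's x, between two blue uprights (34 mm wide along y, at x = -42 and +42 mm, tops 119 mm above the bench). At y = +125 mm stands the square blue locking post.
- pin_tip (a point): Tip of the steel pin (8 mm thick, 20 mm long) on the locking post, 228 mm above the bench. The post is 24 mm square, its shoulder 208 mm above the bench.
- axle (a point): Wheel's centre, 115 mm above the bench, axes as the stand's. The wheel: white disc, radius 65 mm, 24 mm thick (along x, centred here), eight teeth as thick, 32 mm wide, out to radius 85 mm; hub radius 24 mm, 44 mm long. Pinch it across its thickness from above. A lead plug (0.12 to 0.17 kg, 42 mm from the axle) is hidden inside at any angle; at the start over 40 degrees from straight down.
- low_point (a point): Point fixed in the stand, 42 mm straight below the axle: where the hidden plug's centre is when the heavy side is straight down. Unlocked and let go, the wheel creeps towards heavy side down, never swinging past, for about 3 s, but its stiff bearing stops it 18 to 30 degrees short, equally from either side. Within that angle of straight up or down it stays where put.
- wheel (a joint): Angle of the star wheel about the stand's +x axis, rad, turning without end; growing values carry the top of the wheel towards the stand's -y. Near 0 at the start. At 0 a gap between teeth is at the top. The heavy side lies at an unknown angle to it, different each time; heavy side down lies midway between the rest angles reached from the two sides.
- yellow_tooth (a point): Tip of the wheel's one yellow tooth (a yellow stripe runs inward from it on both faces), 85 mm from the axle. At wheel angle 0 it is 22.5 degrees from the top, towards the stand's -y. It says nothing about where the heavy side is.
- link: Loose red locking link, 0.18 kg: flat bar 16 x 8 mm. Origin under the bar at the centre of its eye (opening 14 x 18 mm), which hangs over the pin, bar resting on the post's shoulder. Bar runs along the link's -y (y = +17 to -131 mm); at y = -125 mm a tongue (12 mm wide along y) reaches 28 mm below the bar into a tooth gap at the wheel's top and locks it. Lift straight up over 30 mm to free.
- link_grip (a point): Middle of the link's upright black grip tab, 30 mm above the bar's underside. The tab is 16 mm thick (link x), 30 mm long (link y) and reaches from the bar's top (8 mm above its underside) to 44 mm above it; 62 mm from the eye, near the link's centre of mass.
- tray: Fixed grey open tray, 140 (x) x 210 (y) x 30 mm outside, walls and floor 5 mm. Origin: centre of its underside, on the bench.
- bottle: Bystander: amber bottle, 62 mm across, 200 mm high. Origin: centre of its underside.
- can: Bystander: blue and silver spray can, 66 mm across, 150 mm high. Origin: centre of its underside.
- tape: Bystander: roll of blue tape lying flat, 100 mm across, 24 mm high. Origin: centre of its underside.
Things that resemble listed ones, but are neither listed nor needed, are in the scene too. Of the things that look like the link, the largest one is meant.

How it is judged:
On the way, in this order (a step that is already met when the one before it is completed fails the run):
1. the locking link is lifted off its post and out of the wheel ((z of link in the frame of stand above 0.236 m or horizontal distance between link and axle above 0.22 m)), for 0.1 s.
2. the link lies in the tray, let go (x of link in the frame of tray between -0.07 and 0.07 m and y of link in the frame of tray between -0.105 and 0.105 m and x of link_grip in the frame of tray between -0.07 and 0.07 m and y of link_grip in the frame of tray between -0.105 and 0.105 m and z of link in the frame of tray below 0.06 m and contact force between link and tray above 0.5 N and contact force between the fingers and link below 0.1 N and linear speed of link below 0.02 m/s), for 0.3 s.
3. the wheel is turned by the fingers (contact force between the fingers and wheel above 0.5 N and (velocity of joint wheel above 0.1 rad/s or velocity of joint wheel below -0.1 rad/s)), for 0.1 s.
At the end, for the whole second after the job is handed in: The link lies let go and at rest in the tray; the fingers grip the wheel (over 4 N) and it stands still (under 0.05 rad/s) with its heavy side within 12 degrees of straight down (all of step 2 and distance between plug_lead and low_point below 0.0088 m and contact force between the fingers and wheel above 4 N and velocity of joint wheel between -0.05 and 0.05 rad/s); the arm keeps its last pose, push and grip.
It fails at once if the bottle is pushed more than 30 mm or tipped over (distance of bottle from where it was at the start of the episode above 0.03 m or angle between bottle's own z axis and vertical above 0.5 rad).
It fails at once if the spray can is pushed more than 30 mm or tipped over (distance of can from where it was at the start of the episode above 0.03 m or angle between can's own z axis and vertical above 0.5 rad).
It fails at once if the tape roll is pushed more than 30 mm or tipped over (distance of tape from where it was at the start of the episode above 0.03 m or angle between tape's own z axis and vertical above 0.5 rad).
It also fails if it takes over 72 s, if anything falls off the work surface, if the arm or the gripper's body presses on something with over 40 N, if the wrist force passes 120 N, or if a joint passes its speed limit or range.

## Working session

There is one attempt and no reset: what is moved stays moved. The work goes in short steps, each a Python script; the robot and the scene stay as the last script left them, time stands still between calls to the robot, and variables do not carry over. Pictures are saved under pics/ and viewed, at most 10 in all, crops included, and the job is handed in when it is done.

```bash
mkdir -p pics; cat > h.py <<'E'
import numpy as np, cv2
from plant import manip, kin, optics, order, look_for, spot_point
def cam(n):
    return optics.get_image(n)
def ray(im,px):
    f=200/np.tan(np.radians(im["fovy"])/2); r,c=px
    T=np.array(im["cam_to_world"]); d=T[:3,:3]@np.array([(c-im["cx"])/f,-(r-im["cy"])/f,-1.0])
    return T[:3,3],d/np.linalg.norm(d)
def at_z(im,px,z):
    o,d=ray(im,px); return o+d*(z-o[2])/d[2]
def proj(im,p):
    f=200/np.tan(np.radians(im["fovy"])/2);T=np.array(im["cam_to_world"])
    q=T[:3,:3].T@(np.asarray(p)-T[:3,3]); return np.array([im["cy"]-f*q[1]/-q[2],im["cx"]+f*q[0]/-q[2]])
def tri(a,pa,b,pb):
    o1,d1=ray(a,pa);o2,d2=ray(b,pb)
    s=np.linalg.lstsq(np.c_[d1,-d2],o2-o1,rcond=None)[0]
    p,q=o1+s[0]*d1,o2+s[1]*d2; return (p+q)/2,np.linalg.norm(p-q)
def down(yaw):  # tool y axis (closing line) at world angle yaw
    y=np.array([np.cos(yaw),np.sin(yaw),0]);z=np.array([0,0,-1.]);return np.c_[np.cross(y,z),y,z]
E
python3 - <<'E'
from h import *
ims={}
for n in("side","top"):
    im=cam(n);ims[n]=im;cv2.imwrite(f"pics/{n}0.png",im["pixels"])
    print(n,{k:v for k,v in im.items() if k!="pixels"})
    for t in["stand","pin_tip","axle","yellow_tooth","link","link_grip","tray","bottle","can","tape"]:
        print(n,t,[(np.round(d["pixel"]).tolist(),round(d["conf"],2)) for d in spot_point(n,t)[:4]])
print(manip.read_t(),manip.read_eef_rot(),manip.nose_length)
E
```

```text
side {'fovy': 45.866743905267015, 'cx': 319.016552471877, 'cy': 198.90408435367473, 'cam_to_world': array([[ 0.92868362,  0.21437173, -0.30264087,  0.19887451],
       [-0.37054791,  0.5021704 , -0.78135724, -0.91102483],
       [-0.01552362,  0.83777661,  0.54579242,  0.77971783],
       [ 0.        ,  0.        ,  0.        ,  1.        ]])}
side stand [([276.0, 366.0], 0.93)]
side pin_tip [([169.0, 327.0], 0.67), ([276.0, 362.0], 0.37)]
side axle [([234.0, 364.0], 0.73)]
side yellow_tooth [([215.0, 375.0], 0.84)]
side link [([243.0, 247.0], 0.77), ([178.0, 328.0], 0.75), ([270.0, 288.0], 0.66), ([276.0, 363.0], 0.54)]
side link_grip [([182.0, 343.0], 0.82), ([290.0, 274.0], 0.74), ([256.0, 251.0], 0.68)]
side tray [([193.0, 277.0], 0.93), ([368.0, 453.0], 0.7)]
side bottle [([193.0, 338.0], 0.56), ([249.0, 364.0], 0.55)]
side can [([380.0, 364.0], 0.72)]
side tape [([368.0, 454.0], 0.66), ([170.0, 329.0], 0.66)]
top {'fovy': 52.752835525730916, 'cx': 318.66754109479984, 'cy': 198.77117346617035, 'cam_to_world': array([[ 0.01776888,  0.98011015, -0.19765719,  0.29952466],
       [-
[... 211 characters left out ...]
top pin_tip [([181.0, 310.0], 0.59)]
top axle [([183.0, 349.0], 0.86), ([181.0, 310.0], 0.2)]
top yellow_tooth [([175.0, 363.0], 0.93), ([183.0, 312.0], 0.21)]
top link [([184.0, 314.0], 0.89), ([257.0, 284.0], 0.7), ([240.0, 335.0], 0.42)]
top link_grip [([179.0, 335.0], 0.87), ([258.0, 303.0], 0.67), ([251.0, 345.0], 0.58)]
top tray [([206.0, 217.0], 0.84), ([176.0, 363.0], 0.46)]
top bottle [([162.0, 257.0], 0.76), ([184.0, 352.0], 0.64), ([193.0, 346.0], 0.59)]
top can [([232.0, 428.0], 0.76)]
top tape [([178.0, 437.0], 0.93)]
1.1 [[-9.16376843e-01  4.00316726e-01  2.79349013e-05]
 [ 4.00316727e-01  9.16376842e-01  4.21177863e-05]
 [-8.73844228e-06  4.97785723e-05 -9.99999999e-01]] 0.025
```

View images.

View pics/side0.png

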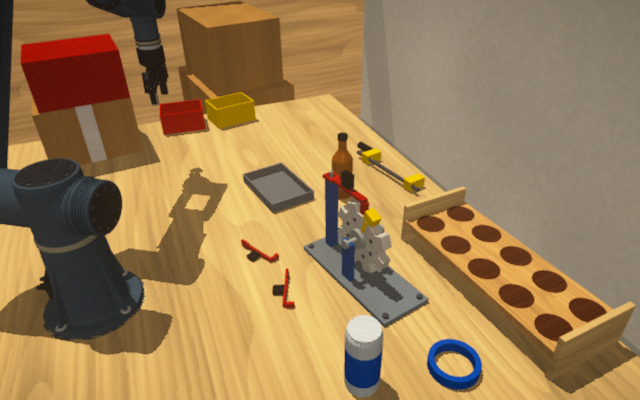

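View pics/top0.png

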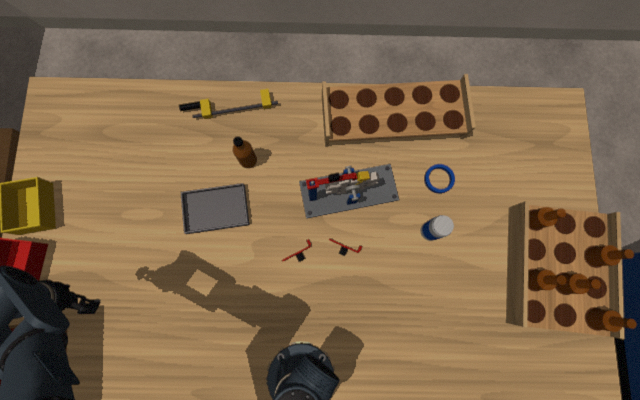

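```bash
python3 - <<'E'
from h import *
S=cam("side");T=cam("top")
for n,a,b in[("stand",[276,366],[190,345]),("pin_tip",[169,327],[181,310]),("axle",[234,364],[183,349]),("yellow",[215,375],[175,363]),("link",[178,328],[184,314]),("grip",[182,343],[179,335]),("tray",[193,277],[206,217])]:
    print(n,*[np.round(x,3) for x in tri(S,a,T,b)])
print("bottle",at_z(T,[162,257],0),"can",at_z(T,[232,428],0),"tape",at_z(T,[178,437],0),"stand",at_z(T,[190,345],0),at_z(S,[276,366],0))
print("tray",at_z(T,[206,217],0),at_z(S,[193,277],0),"link",at_z(T,[184,314],.208),at_z(S,[178,328],.208),"pin",at_z(T,[181,310],.228),at_z(S,[169,327],.228))
print("grip",at_z(T,[179,335],.238),at_z(S,[182,343],.238),"axle",at_z(T,[183,349],.115),at_z(S,[234,364],.115))
c=np.vstack([cv2.resize(S["pixels"][130:310,220:460],(720,540))]);cv2.imwrite("pics/c1.png",c)
E
```

```text
stand [ 0.612 -0.139 -0.017] 0.012
pin_tip [ 0.57  -0.019  0.235] 0.007
axle [ 0.602 -0.141  0.118] 0.008
yellow [ 0.609 -0.176  0.192] 0.007
link [ 0.566 -0.031  0.217] 0.006
grip [ 0.578 -0.09   0.236] 0.005
tray [ 0.533  0.298 -0.007] 0.012
bottle [0.69513353 0.16790493 0.        ] can [ 0.46389214 -0.41515724  0.        ] tape [ 0.65107664 -0.45291378  0.        ] stand [ 0.60232512 -0.13638792  0.        ] [ 0.60924824 -0.15564626  0.        ]
tray [0.53827317 0.29509066 0.        ] [0.52418369 0.28723679 0.        ] link [ 0.57130468 -0.03123711  0.208     ] [ 0.56925033 -0.01642426  0.208     ] pin [ 0.57503221 -0.01979457  0.228     ] [ 0.5702493  -0.00815699  0.228     ]
grip [ 0.57981493 -0.09029448  0.238     ] [ 0.57366417 -0.09259281  0.238     ] axle [ 0.59906862 -0.14024323  0.115     ] [ 0.60797734 -0.13796281  0.115     ]
```

View pics/c1.png

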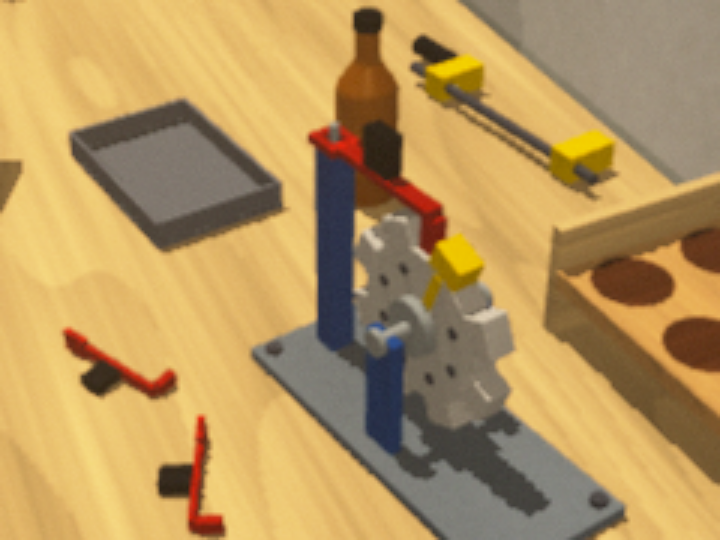

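The side view shows the stand with the true link (the large red bar at (178,328) with its black tab at (182,343)). The smaller red look-alikes lie on the bench at (250,260) and (288,288) in the side view, which is (250,298) and (245,345) in the top view. The crop confirms the link on the post: its eye is over the pin and its tongue is in the wheel gap. The tray is at (206,216) in the top view.

```bash
python3 - <<'E'
from h import *
T=cam("top");S=cam("side")
def yaw_of(pts):
    v,_=np.linalg.eigh(np.cov(pts[:,:2].T))[1].T[::-1]; v=v*np.sign(v[1]); return np.degrees(np.arctan2(v[1],v[0]))-90
def mask(im,f,r0,r1,c0,c1):
    p=im["pixels"].astype(int);m=f(p[...,0],p[...,1],p[...,2]);z=np.zeros_like(m);z[r0:r1,c0:c1]=m[r0:r1,c0:c1]
    n,l,st,_=cv2.connectedComponentsWithStats(z.astype(np.uint8));k=1+np.argmax(st[1:,4]);return np.argwhere(l==k),np.argwhere(z)
red=lambda b,g,r:(r>110)&(g<60)&(b<70)
_,pr=mask(T,red,165,205,300,365); P=np.array([at_z(T,p,.216) for p in pr]);print("red top",len(pr),yaw_of(P),P.min(0),P.max(0))
_,pr=mask(S,red,165,215,318,370); P=np.array([at_z(S,p,.216) for p in pr]);print("red side",len(pr),yaw_of(P),P.min(0),P.max(0))
blk=lambda b,g,r:(r<45)&(g<45)&(b<45)
for im,w,n in((T,(168,190,322,348),"top"),(S,(165,205,335,360),"side")):
    p,_=mask(im,blk,*w);print("black",n,len(p),p.min(0),p.max(0),p.mean(0),at_z(im,p.mean(0),.24))
for nm,z,c in(("plate",.012,[(189,299),(217,307),(199,399),(165,391)]),("tray",.03,[(190,182),(184,247),(227,250),(233,186)])):
    print(nm,[np.round(at_z(T,x,z)[:2],3).tolist() for x in c])
cv2.imwrite("pics/c2.png",cv2.resize(T["pixels"][140:240,170:410],(792,330),interpolation=cv2.INTER_CUBIC))
E
```

```text
red top 176 12.285132534766532 [ 0.55727501 -0.15183428  0.216     ] [ 0.60444353 -0.00806357  0.216     ]
red side 231 8.934191180042617 [ 0.55761008 -0.1899951   0.216     ] [ 0.60726025 -0.00638503  0.216     ]
black top 73 [174 329] [181 339] [177.47945205 333.7260274 ] [ 0.58364595 -0.0865637   0.24      ]
black side 2 [181 347] [181 348] [181.  347.5] [ 0.58319895 -0.09562577  0.24      ]
plate [[0.6, 0.02], [0.505, -0.009], [0.572, -0.318], [0.691, -0.293]]
tray [[0.585, 0.407], [0.609, 0.193], [0.465, 0.176], [0.442, 0.382]]
```

View pics/c2.png

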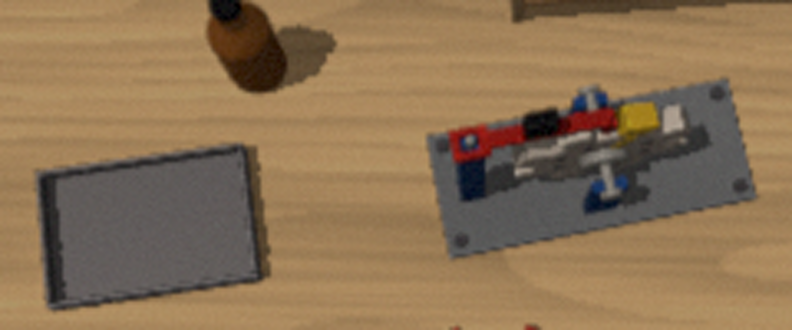

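```bash
python3 - <<'E'
from h import *
T=cam("top");S=cam("side")
for nm,z,c in(("plate",.012,[(180.3,300.3),(217.6,306.4),(199.7,399),(164,390.6)]),("tray",.03,[(192,182),(184.5,244.2),(224,249.4),(232.4,185.2)])):
    P=np.float32([at_z(T,x,z)[:2] for x in c]);r=cv2.minAreaRect(P);print(nm,np.round(P,3).tolist(),r)
print("pin",at_z(T,(183,311.8),.225),"tab top",at_z(T,(177.3,334),.250))
# side prediction checks
for p in([.574,-.027,.228],[.583,-.087,.252],[.60,-.144,.115]): print(p,proj(S,p),proj(T,p))
for p,y in(([.583,-.087,.244],11.5),([.53,.29,.07],7)):
  for k in(0,180): print(kin.ik(np.array(p),down(np.radians(y+k))))
E
```

```text
plate [[0.6299999952316284, 0.01600000075995922], [0.503000020980835, -0.007000000216066837], [0.5699999928474426, -0.3179999887943268], [0.6940000057220459, -0.2919999957084656]] ((0.5989162921905518, -0.14933918416500092), (0.12958185374736786, 0.3175191879272461), 11.885400772094727)
tray [[0.578000009059906, 0.40700000524520874], [0.6069999933242798, 0.20200000703334808], [0.4749999940395355, 0.17800000309944153], [0.4440000057220459, 0.38499999046325684]] ((0.526520848274231, 0.2922850251197815), (0.13571754097938538, 0.21044817566871643), 8.663412094116211)
pin [ 0.5700237  -0.02499879  0.225     ] tab top [ 0.58159877 -0.08686911  0.25      ]
[0.574, -0.027, 0.228] [172.3349758  331.57347433] [181.40381629 312.52856983]
[0.583, -0.087, 0.252] [174.53399952 345.88764717] [176.63446622 334.08706413]
[0.6, -0.144, 0.115] [236.29967386 362.03999583] [182.7346561  350.20010595]
[-3.37575364e-01  4.93794745e-01  1.53741391e+00 -4.44089210e-16
  1.11038399e+00 -5.38288228e-01]
[-3.37575364e-01  4.93794745e-01  1.53741391e+00 -4.44089210e-16
  1.11038399e+00  2.60330443e+00]
[ 3.15889531e-01  7.55272121e-01  1.61621235e+00 -4.44089210e-16
  7.70108184e-01  1.93716484e-01]
None
```

```bash
cat >> h.py <<'E'
YS=np.radians(11.9); SX=np.array([np.cos(YS),np.sin(YS),0]); SY=np.array([-np.sin(YS),np.cos(YS),0]); SZ=np.array([0,0,1.])
AX=np.array([.599,-.149,.115])
E
python3 - <<'E'
from h import *
p=manip.read_tool_pos(); manip.move_straight(p+[0,0,.07],feed=.2)
R=down(YS); g=np.array([.583,-.087,.244])
manip.move_pose(g+[0,0,.08],R); print(manip.read_t())
manip.set_gripper(.55)
print(manip.move_straight(g,feed=.12,guard=8), manip.read_tool_pos())
manip.set_gripper(0,20); print(manip.read_finger_gap(),manip.read_grasp_force(),manip.read_contact_force(),manip.read_wrist_torque(),manip.read_t())
for n in("top","side"):
    im=cam(n);cv2.imwrite(f"pics/g_{n}.png",im["pixels"])
a=cv2.imread("pics/g_side.png")[110:310,260:460];b=cv2.imread("pics/g_top.png")[130:230,270:370]
cv2.imwrite("pics/g.png",np.hstack([cv2.resize(a,(400,400)),cv2.resize(b,(400,400))]))
E
```

```text
4.5167
False [ 0.58353668 -0.08722282  0.24459255]
0.18529999874013547 27.349194288253784 [0.25660799 0.19766146 2.35887171] [-0.07896738 -0.10109933  0.02996707] 6.175
```

View pics/g.png

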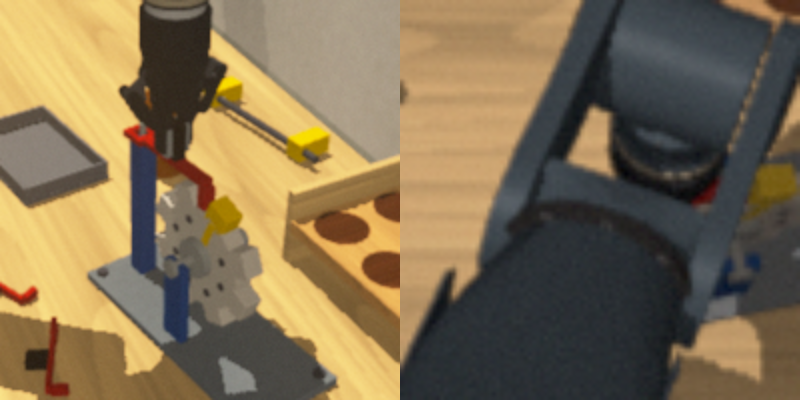

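The grip is good: the gap is 15.8 mm, so it holds the tab, and the side forces are small. The picture shows the fingers on the black tab with the link still seated on the pin. Next I lift it and place it in the tray.

```bash
python3 - <<'E'
from h import *
manip.set_gripper(0,50)
p=manip.read_tool_pos(); print(manip.move_straight(p+[0,0,.08],feed=.12,guard=25),manip.read_contact_force(),manip.read_finger_gap())
t0=manip.read_t()
im=cam("side");cv2.imwrite("pics/lift.png",im["pixels"])
tr=np.array([.5265,.292,0]);R=down(np.radians(8.7))
manip.move_pose(tr+[0,0,.30],R)
manip.move_straight(tr+[0,0,.10],feed=.2)
print(manip.move_straight(tr+[0,0,.068],feed=.06,guard=4),manip.read_tool_pos(),manip.read_contact_force(),manip.read_finger_gap())
manip.set_gripper(.55)
manip.move_straight(tr+[0,0,.20],feed=.25)
print(t0,manip.read_t())
S=cam("side");cv2.imwrite("pics/placed.png",S["pixels"])
for n in("yellow_tooth","link","link_grip"): print(n,[(np.round(d["pixel"]).tolist(),round(d["conf"],2)) for d in spot_point("side",n)[:4]])
T=cam("top");print("top yellow",[(np.round(d["pixel"]).tolist(),round(d["conf"],2)) for d in spot_point("top","yellow_tooth")[:2]])
L=cv2.imread("pics/lift.png")
f=lambda x:cv2.resize(x[150:310,240:440],(400,320))
cv2.imwrite("pics/p.png",np.hstack([f(L),f(S["pixels"])]))
E
```

```text
False [ 0.08885998 -0.19143214 -2.0468449 ] 0.1792646712465392
True [0.52600317 0.29225454 0.06928776] [-0.85392601  0.69758753  2.23722632] 0.180396553163921
7.3167 11.5417
yellow_tooth [([206.0, 347.0], 0.81)]
link [([180.0, 267.0], 0.7), ([271.0, 287.0], 0.52), ([243.0, 248.0], 0.51)]
link_grip [([180.0, 272.0], 0.85)]
top yellow [([183.0, 329.0], 0.73), ([180.0, 313.0], 0.29)]
```

View pics/p.png

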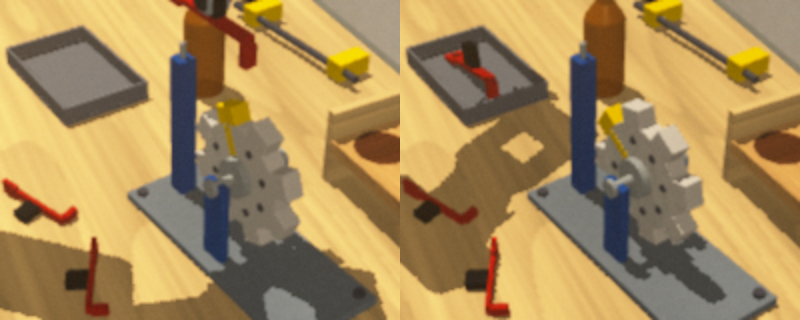

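The picture shows the link lying in the tray (tab at (180,272)). The freed wheel has crept with its yellow tooth towards +y, so its angle is decreasing. Next I measure the wheel angle with a small projection fit.

```bash
cat >> h.py <<'E'
def wheel_fit(im,pix=None):
    """wheel angle (deg) by fitting the yellow tooth + stripe silhouette in the side view"""
    p=(im["pixels"] if pix is None else pix)
    h=cv2.cvtColor(p,cv2.COLOR_BGR2HSV); m=cv2.inRange(h,(22,150,90),(34,255,255))
    a=proj(im,AX); w=np.zeros_like(m); cv2.circle(w,(int(a[1]),int(a[0])),62,255,-1); m&=w
    k=8; r0,c0=int(a[0])-64,int(a[1])-64
    M=cv2.resize(m[r0:r0+128,c0:c0+128],None,fx=k/2,fy=k/2,interpolation=cv2.INTER_NEAREST)>0
    def pts(th,box):
        f=np.radians(22.5+th);u=-np.sin(f)*SY+np.cos(f)*SZ;t=-np.cos(f)*SY-np.sin(f)*SZ
        q=np.array([proj(im,AX+x*SX+r*u+s*t)[::-1] for x,r,s in box])-[c0,r0]
        return cv2.convexHull(np.float32(q*k/2).round().astype(np.int32))
    tooth=[(x,r,s) for x in(-.012,.012) for r in(.064,.085) for s in(-.016,.016)]
    strp=[(-.012,r,s) for r in(.03,.066) for s in(-.003,.003)]
    best=[]
    for th in np.arange(-180,180,1.):
        I0=np.zeros(M.shape,np.uint8);[cv2.fillConvexPoly(I0,pts(th,b),1) for b in(tooth,strp)]
        for dy in(-8,-4,0,4,8):
            for dx in(-8,-4,0,4,8):
                I=np.roll(I0,(dy,dx),(0,1))>0
                best.append(((I&M).sum()/max((I|M).sum(),1),th,dx*2/k,dy*2/k))
    b=max(best); near=[x[1] for x in best if x[0]>b[0]-.03]
    return b,min(near),max(near),int((m>0).sum())
E
python3 - <<'E'
from h import *
S=cam("side");cv2.imwrite("pics/s2.png",S["pixels"])
for n in("side0","lift","placed","s2"): print(n,wheel_fit(S,cv2.imread(f"pics/{n}.png")))
R0=down(YS);T=lambda a:cv2.Rodrigues(SX*np.radians(a))[0]@R0
for a in(-60,-45,-30,-15,0,15,30,45,60):  # tilt a about +x: top towards -y
    u=cv2.Rodrigues(SX*np.radians(a))[0]@SZ; q=kin.ik(AX+u*.078,T(a)); print(a,None if q is None else np.round(q,2))
print(manip.read_t())
E
```

```text
side0 ((np.float64(0.8496661641180271), np.float64(1.0), 0.0, -2.0), np.float64(-7.0), np.float64(2.0), 263)
lift ((np.float64(0.8232679738562092), np.float64(-43.0), 0.0, -1.0), np.float64(-50.0), np.float64(-42.0), 211)
placed ((np.float64(0.6601115350748459), np.float64(-78.0), 0.0, -1.0), np.float64(-87.0), np.float64(-73.0), 155)
s2 ((np.float64(0.6520210896309314), np.float64(-78.0), 0.0, -1.0), np.float64(-87.0), np.float64(-73.0), 154)
-60 [ 0.07  0.81  1.75 -1.37  1.06  0.9 ]
-45 [-0.03  0.68  1.74 -1.11  0.88  0.57]
-30 [-0.16  0.6   1.69 -0.71  0.79  0.13]
-15 [-0.3   0.57  1.61 -0.3   0.86 -0.32]
0 [-0.42  0.59  1.51 -0.    1.04 -0.63]
15 [-0.54  0.66  1.4   0.2   1.26 -0.82]
30 [-0.62  0.76  1.28  0.34  1.5  -0.93]
45 [-0.69  0.89  1.16  0.46  1.73 -0.98]
60 [-0.73  1.02  1.05  0.58  1.95 -0.98]
11.8917
```

```bash
cat >> h.py <<'E'
AX=AX-.0015*SX
def pose(a,r):   # tool at wheel angle a (deg from top towards stand -y), TCP at radius r
    Q=cv2.Rodrigues(SX*np.radians(a))[0]; return AX+Q@SZ*r, Q@down(YS)
def grip(force=30):
    manip.set_gripper(0,force); f=np.array(manip.read_contact_force())
    print("gap",manip.read_finger_gap()*85,"grasp",manip.read_grasp_force(),"fx,fy,fz stand",f@SX,f@SY,f@SZ)
def swing(a0,a1,r=.072,feed=.04):
    n=max(1,int(np.ceil(abs(a1-a0)/10)))
    for a in np.linspace(a0,a1,n+1)[1:]:
        manip.move_straight(*pose(a,r),feed=feed)
    f=np.array(manip.read_contact_force()); print("end",a1,"f",f@SX,f@SY,f@SZ,"t",manip.read_t())
E
python3 - <<'E'
from h import *
S=cam("side"); T=cam("top")
print(tri(S,(206,347),T,(183,329)))
for th in(-87,-82,-78,-73):
    f=np.radians(22.5+th);p=AX+.085*(-np.sin(f)*SY+np.cos(f)*SZ);print(th,proj(S,p),proj(T,p))
p=manip.read_tool_pos(); manip.move_straight(p+[0,0,.14],feed=.3)
manip.move_pose(*pose(10,.24)); manip.move_pose(*pose(50,.15))
print(manip.move_straight(*pose(50,.072),feed=.1,guard=8),manip.read_tool_pos()-pose(50,.072)[0],manip.read_t())
grip(30)
S=cam("side");cv2.imwrite("pics/grip1.png",S["pixels"]);print(wheel_fit(S))
cv2.imwrite("pics/g1.png",cv2.resize(S["pixels"][100:310,230:510],(800,600)))
E
```

```text
(array([ 0.58948142, -0.07683022,  0.15910665]), np.float64(0.004890204720032918))
-87 [209.07975467 342.47751092] [185.28595647 328.2520839 ]
-82 [207.45685463 343.38572156] [184.57678527 329.45997262]
-78 [206.30822805 344.22028592] [183.99808775 330.56361123]
-73 [205.07114134 345.39436587] [183.26552946 332.10724532]
False [ 0.00048734 -0.00039524  0.00072324] 15.9833
gap 23.16782141706911 grasp 32.53130462857371 fx,fy,fz stand 6.933560147197038 -1.1939354171651775 0.7112261422533821
((np.float64(0.674346726608598), np.float64(-84.0), 1.0, -2.0), np.float64(-87.0), np.float64(-76.0), 171)
```

View pics/g1.png

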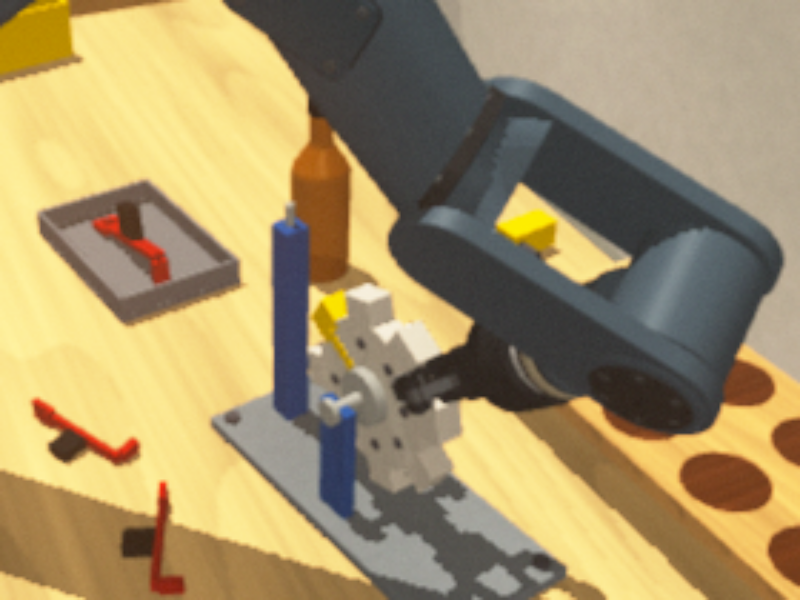

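The picture shows the fingers pinching the wheel on the -y side, the link lying in the tray, and the bystanders in place. The side force is +7 N, so I shift the centre by about 1 mm. Next I swing the wheel past the bottom and release it from the other side.

```bash
echo 'AX=AX+.001*SX' >> h.py
python3 - <<'E'
from h import *
swing(50,-22); S=cam("side");cv2.imwrite("pics/sw.png",S["pixels"]);print("held",wheel_fit(S))
manip.set_gripper(.5); 
manip.move_straight(*pose(-22,.15),feed=.15)
print(manip.read_t())
for i in range(5):
    S=cam("side");print(manip.read_t(),wheel_fit(S)); manip.dwell(.9)
cv2.imwrite("pics/restB.png",S["pixels"]); T=cam("top")
for n in("side","top"):print("yellow",n,[(np.round(d["pixel"]).tolist(),round(d["conf"],2)) for d in spot_point(n,"yellow_tooth")[:2]])
f=lambda x:cv2.resize(x[180:300,300:420],(400,400))
cv2.imwrite("pics/b.png",np.hstack([f(cv2.imread("pics/sw.png")),f(S["pixels"])]))
E
```

```text
end -22 f 1.3648742982480728 5.325543705210803 16.36503818720349 t 19.825
held ((np.float64(0.07169941399517407), np.float64(-151.0), 1.0, -1.0), np.float64(-157.0), np.float64(-123.0), 13)
20.8667
20.9167 ((np.float64(0.37268666241225273), np.float64(-136.0), -1.0, -2.0), np.float64(-141.0), np.float64(-124.0), 73)
21.8667 ((np.float64(0.3675813656668794), np.float64(-136.0), -1.0, -2.0), np.float64(-140.0), np.float64(-123.0), 72)
22.8167 ((np.float64(0.3828972559029994), np.float64(-136.0), -2.0, -2.0), np.float64(-139.0), np.float64(-123.0), 75)
23.7667 ((np.float64(0.3675813656668794), np.float64(-136.0), -2.0, -2.0), np.float64(-139.0), np.float64(-123.0), 72)
24.7167 ((np.float64(0.393107849393746), np.float64(-136.0), -2.0, -2.0), np.float64(-139.0), np.float64(-123.0), 77)
yellow side [([228.0, 344.0], 0.86)]
yellow top [([188.0, 325.0], 0.61)]
```

View pics/b.png

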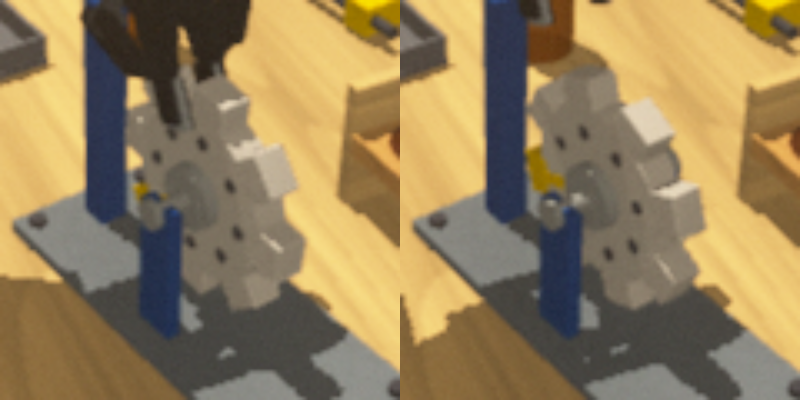

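```bash
python3 - <<'E'
from h import *
S=cam("side");T=cam("top")
p,e=tri(S,(228,344),T,(188,325));v=p-AX;print("tri B",v@SY,v@SZ,e,"phi",np.degrees(np.arctan2(-v@SY,v@SZ))-22.5)
tip=lambda ph:AX+.085*(-np.sin(np.radians(ph))*SY+np.cos(np.radians(ph))*SZ)
for th in range(-145,-115,4): print(th,proj(S,tip(22.5+th)).round(1),proj(T,tip(22.5+th)).round(1), "bright faces",[proj(S,tip(22.5+th+45*k)).round(1).tolist() for k in(3,4)])
def tf(pix,lo,hi):  # fit by edges: draw all tooth silhouettes, correlate with image gradient
    g=cv2.GaussianBlur(cv2.cvtColor(pix,cv2.COLOR_BGR2GRAY),(0,0),.8); k=4
    g=cv2.resize(g[170:310,290:430],None,fx=k,fy=k,interpolation=cv2.INTER_CUBIC).astype(np.float32)
    E=np.minimum(np.hypot(cv2.Sobel(g,5,1,0),cv2.Sobel(g,5,0,1)),60); out=[]
    for th in np.arange(lo,hi,1.):
        I=np.zeros(E.shape,np.uint8)
        for j in range(8):
            f=np.radians(22.5+th+45*j);u=-np.sin(f)*SY+np.cos(f)*SZ;t=-np.cos(f)*SY-np.sin(f)*SZ
            for x,cl in((-.012,True),(.012,False)):
                if x>0 and u@SY>-.2 and u@SZ<.5: continue
                q=np.array([proj(S,AX+x*SX+r*u+s*t)[::-1] for r,s in((.066,-.016),(.085,-.016),(.085,.016),(.066,.016))])-[290,170]
                cv2.polylines(I,[np.int32((q*k).round())],False,1,2)
        for dy in range(-12,13,2):
            for dx in range(-12,13,2):
                J=np.roll(I,(dy,dx),(0,1))>0; out.append((E[J].mean(),th,dx/k,dy/k))
    out.sort(reverse=True);seen={}
    for o in out:
        seen.setdefault(o[1],o)
    return [tuple(np.round(o,2).tolist()) for o in list(seen.values())[:5]]
for n,l,h in(("side0",-22,23),("placed",-102,-57),("sw",-172,-127),("restB",-150,-105)): print(n,tf(cv2.imread(f"pics/{n}.png"),l,h))
E
```

```text
tri B 0.083007209735126 -0.026662596997927238 0.0024569074934328227 phi -130.3074445370683
-145 [237.7 343.6] [190.6 328.8] bright faces [[211.5, 369.0], [237.7, 384.1]]
-141 [235.4 342.9] [190.4 328. ] bright faces [[213.4, 370.7], [240.3, 384.8]]
-137 [233.2 342.3] [190.2 327.2] bright faces [[215.3, 372.3], [242.9, 385.5]]
-133 [230.9 341.8] [189.9 326.6] bright faces [[217.4, 373.9], [245.5, 386.0]]
-129 [228.7 341.4] [189.7 326.1] bright faces [[219.6, 375.4], [248.0, 386.5]]
-125 [226.5 341. ] [189.3 325.6] bright faces [[221.9, 376.9], [250.5, 386.7]]
-121 [224.3 340.8] [189.  325.4] bright faces [[224.3, 378.2], [252.9, 386.9]]
-117 [222.2 340.7] [188.6 325.2] bright faces [[226.7, 379.6], [255.2, 386.9]]
side0 [(27.6, -1.0, 0.5, -1.0), (27.59, 0.0, 0.0, -2.0), (27.25, -2.0, 0.5, -0.5), (26.92, 1.0, 0.0, -2.5), (26.11, -3.0, 0.5, -0.5)]
placed [(30.04, -79.0, 0.5, -2.0), (29.77, -81.0, 0.5, -1.5), (29.64, -82.0, 0.5, -1.5), (29.18, -80.0, 0.5, -1.5), (29.12, -83.0, 1.0, -0.5)]
sw [(30.01, -152.0, 0.5, -1.5), (29.7, -151.0, 0.5, -1.5), (29.44, -153.0, 1.0, -1.0), (28.72, -154.0, 1.0, -1.0), (28.66, -150.0, 0.5, -2.0)]
restB [(26.48, -132.0, 0.5, -1.5), (26.28, -133.0, 0.5, -1.0), (26.08, -131.0, 0.5, -1.5), (25.74, -134.0, 0.5, -1.0), (25.19, -130.0, 0.0, -2.5)]
```

The two rest angles are A ≈ -80.5° and B ≈ -132°. They are 51.5° apart, so the wheel stops 25.8° short on each side, which is within 18–30°. Heavy side down is therefore at ≈ -106°, and I turn the wheel back +26°.

```bash
python3 - <<'E'
from h import *
print(manip.move_straight(*pose(-19.5,.072),feed=.1,guard=8))
grip(40); swing(-19.5,6.5); manip.dwell(.5)
S=cam("side");cv2.imwrite("pics/fin.png",S["pixels"])
print(manip.read_grasp_force(),manip.read_contact_force(),manip.read_t(),np.abs(manip.read_joint_velocities()).max())
pix=S["pixels"];g=cv2.GaussianBlur(cv2.cvtColor(pix,cv2.COLOR_BGR2GRAY),(0,0),.8);k=4
g=cv2.resize(g[170:310,290:430],None,fx=k,fy=k,interpolation=cv2.INTER_CUBIC).astype(np.float32)
E=np.minimum(np.hypot(cv2.Sobel(g,5,1,0),cv2.Sobel(g,5,0,1)),60);out=[]
for th in range(-128,-83):
    I=np.zeros(E.shape,np.uint8)
    for j in range(8):
        f=np.radians(22.5+th+45*j);u=-np.sin(f)*SY+np.cos(f)*SZ;t=-np.cos(f)*SY-np.sin(f)*SZ
        q=np.array([proj(S,AX-.012*SX+r*u+s*t)[::-1] for r,s in((.066,-.016),(.085,-.016),(.085,.016),(.066,.016))])-[289.5,171.5]
        cv2.polylines(I,[np.int32((q*k).round())],False,1,2)
    out.append((E[I>0].mean().round(1),th))
print(sorted(out)[::-1][:5])
print([(np.round(d["pixel"]).tolist(),round(d["conf"],2)) for d in spot_point("side","yellow_tooth")[:2]],
 [proj(S,AX+.085*(-np.sin(np.radians(22.5+th))*SY+np.cos(np.radians(22.5+th))*SZ)).round(0).tolist() for th in(-116,-106,-96)])
cv2.imwrite("pics/f.png",cv2.resize(pix[130:310,230:470],(800,600)))
E
```

```text
False
gap 23.52321983204295 grasp 42.272721491754055 fx,fy,fz stand 4.248105534350543 1.878467009355706 1.8644259074497918
end 6.5 f 6.5540928824621965 1.3029492982707167 -0.24596011870607865 t 28.3667
42.057164311409 [ 6.38093086  0.58292686 -1.54807052] 28.9167 0.001885647905981745
[(np.float32(27.1), -106), (np.float32(26.9), -107), (np.float32(26.8), -108), (np.float32(25.7), -105), (np.float32(25.5), -109)]
[([216.0, 343.0], 0.66)] [[222.0, 341.0], [217.0, 341.0], [212.0, 342.0]]
```

View pics/f.png

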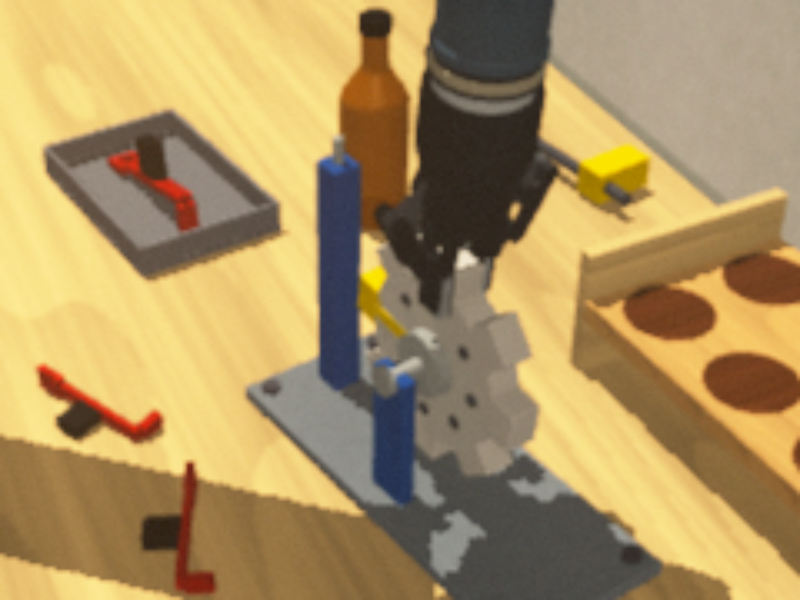

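The picture shows the wheel gripped at its top with a 42 N grip. The yellow tooth is at (216,343), which matches the target of -106°, and the link is lying in the tray. I am handing the job in.

```bash
python3 -c "
from plant import order
print(order.close_job())"
```

```text
the job is handed in; nothing more can be done
None
```

The job is handed in, with no verdict returned: the link lies in the tray, and the wheel is gripped and still at about -106°, the midpoint of its two rest angles (≈ -80.5° and -132°), so its heavy side should be straight down.

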